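Rack the reference slide upright by way of the sloping rest

ROBOT

A 6-joint arm with a two-finger parallel gripper is mounted at the origin on the work surface. World frame = base frame: x ahead of the robot, y to its left, z up, the work surface at z = 0. Lengths are in m, angles in rad, forces in N, time in s.
With the tool pointing down it reaches from about 0.35 to 0.775 m from the base axis. Payload 7.3 kg.
Tool frame: the origin (TCP) lies between the finger pads; the fingertips stand 14 mm ahead of it and the grasp point (between the pads) lies 5 mm behind it; z points along the fingers, y is the line along which they close (so a half turn about z gives the same grasp; the last joint's range is limited). The gripper opens to 92 mm and grips with 3 to 60 N. Pads are 19 mm wide; open, the fingers measure 130 mm over their backs; the gripper's body (75 mm by 190 mm) begins 47 mm behind the grasp point.
Start: joints at [1.173, 0.342, 1.524, -0, 1.275, -0.146], TCP at [0.131, 0.508, 0.241] pointing down, gripper open.
Joint ranges: [-2.53, 2.53], [-0.77, 2.02], [0.04, 2.7], [-1, 4.14], [0.28, 2.66], [-3.11, 3.11]. Speed limits (rad/s): [2.57, 2.57, 3.14, 3.14, 3.14, 3.14].

INTERFACE

Orientations are given as [roll, pitch, yaw] about the fixed x, y, z axes, in that order (R = Rz(yaw) Ry(pitch) Rx(roll)).
In Python, from cell import robot, eyes gives the robot as it stands. The module is installed in compiled form; this text tells all that it offers.
- The arm moves only by the shell command python3 -m handwheel 'ROWS' [FORCE]. ROWS is JSON, one flat list of numbers, 5 for each row, row after row: the shift along the world's x, y, z in mm, then the turn about the world's z in rad, then the opening, from 0 (shut) to 1 (fully open). In form: [x, y, z, spin, jaw, x, y, z, spin, jaw, ...]. A call has 1 to 8 rows; each row shifts and turns the commanded pose from where the row before left it; what a row does not reach is not made up. A row lasts 1/10 s, in which the tool goes at most 50 mm and 8.59 degrees, less where a joint would pass 70% of its speed; a pose out of reach is approached as far as the arm can. A call with a gripper value outside its range is refused whole. The fingers move at their own pace and stop on an object; FORCE is the grip in N (left out, the last holds). Time passes only in rows, so rows that do not move let the fingers close. It gives the time, the measured TCP pose, the force, the opening and the grip force at its end, in the units of the state.
- robot.observe(): the state, without advancing time (a new reading comes with each control period).
- eyes.read_camera(name): name is "side" or "top"; returns (picture, depth): 384x512x3 uint8, blue, green, red; 384x512 float32, m along the optical axis (not along the pixel's ray), 0 where there is no reading.
- eyes.calibration(name): a dict with "fx", "fy", "cx", "cy" (pixels), "world_to_cam" (4x4, takes a point from world to camera coordinates). Camera axes: x right, y down, z forward; pixel columns grow to the right and rows downward; lengths in m; the calibration is good to about 2 mm. A picture is of the moment at which its call begins. calibration takes no time and is no camera call.
- robot.hand_in(): hands the job in; it is judged then, once.
The state is a dict: "time": time; "qpos": joint angles; "qvel": joint speeds; "joint_efforts": joint torques, N m; "tool_pos": TCP position; "tool_rot": TCP orientation; "contact_force": force on the tool from outside, world axes, zero at the start; "torque": the same for the moment, N m; "opening": finger opening in m; "grip_force": force on a finger pad.
Only numpy, scipy, OpenCV 4.12 (cv2) and the standard library are available. Lean on these libraries where they do the work, as an engineer would, in place of code of your own. Each camera call takes 0.05 s, during which the arm holds its last target. There are 200 camera calls.

TASK

Lift the blue-tabbed slide carrier out of its grey case and lean it on the yellow sloping rest, foot on the ledge and blue tab up, and let go of it there. Then take it again, which is easiest by the blue tab end, and stand it upright, tab up, in the free slot of the white rack (the one with the green marks), lowering it fully down rather than dropping it. Leave the two red-tabbed carriers where they stand and do not knock over the jar or the dropper bottle.

Things in the scene. Friction and masses are not known exactly. Their poses are not given: they have to be found in the camera images.
- carrier: the slide carrier to be racked: flat aluminium bar 110 long x 34 wide x 16 thick (mm), glass window on both broad faces, its last 26 mm a blue plastic tab; about 120 g. Origin at the middle of the bar; +x along it to the tab end, y across its width, z through its thickness. Starts lying flat in the case
- carrier_foot (a point): middle of the carrier's plain (foot) end face, 55 mm from its origin along -x
- case: grey open-topped case, 152 x 122 mm outside, 50 high, walls 6 mm, floor 5 mm thick, fixed to the table. Origin at the centre of its underside, x along the 152 mm side. Two blue felt ribs 12 mm wide run across its floor (along y) at x = -36 and +36 mm, tops 14 mm above the table; the carrier lies across them, roughly along the case's x, its tab to +x
- rest: yellow sloping rest on a white base plate 130 x 80 x 8 mm, fixed; origin centre of underside. A spine 26 mm wide (fingers can straddle it), 85 long, rises to the rest's +x at 45 degrees; its upper face starts at x -45, z 22 mm. A ledge at its low end, 30 wide, stands 14 mm proud of the face. The carrier leans here, broad face on spine, foot on ledge, top 25 mm past the spine
- rest_seat (a point): where the middle of the carrier's foot end comes to lie when it leans on the rest: on the ledge, 8 mm off the sloping face. Axes are those of the rest
- rack: white plastic rack block, 72 (x) x 154 (y) x 45 mm high, fixed. Origin at the centre of its underside. Three slots in a row along y at -45, 0, +45 mm, each 39 mm along x by 21 mm along y (5 mm wider than the carrier in both directions), 30 mm deep with small lead-in chamfers; two hold red-tabbed carriers, one is free
- slot: the free slot: origin at the centre of the slot's floor (15 mm above the table, 30 mm below the rack's top). x along the slot's long side, y along its short side, z up. A green patch lies on its floor and two green marks lie on the rack's top beside it
- neighbour_a: a red-tabbed carrier of the same size standing in one of the rack's slots, loose; origin at the centre of its foot, top 110 mm above that. Leave it in place
- neighbour_b: the other red-tabbed carrier, likewise
- jar: amber jar, 56 mm across and 85 high, loose, beyond the work area; origin at the centre of its underside
- dropper: clear dropper bottle with a black cap, 36 mm across and 95 high, loose; origin at the centre of its underside
Mind the look-alikes: they are no part of the job. Of the things like the rack, leave any that is orange; of the rest the smaller one is meant. Leave any pink look-alike of the neighbour_a alone.

How it is judged:
On the way:
1. the carrier leans on the sloping rest, foot on the ledge (within 20 mm of the seat point), blue tab up, tilted 0.6 to 1.0 rad from upright, at rest and let go (distance between carrier_foot and rest_seat below 0.02 m and angle between carrier's own x axis and vertical between 0.6 and 1 rad and contact force between the fingers and carrier below 0.05 N and linear speed of carrier below 0.02 m/s), for 0.2 s.
At the end, for the whole second after the job is handed in: The blue-tabbed carrier stands in the free slot, tab up: its foot within 7 mm of the slot's centre and within 5 mm of the slot's floor, leaning less than 0.22 rad, at rest and released; both red-tabbed carriers are still down in their slots (horizontal distance between carrier_foot and slot below 0.007 m and z of carrier_foot in the frame of slot below 0.005 m and angle between carrier's own x axis and vertical below 0.22 rad and linear speed of carrier below 0.05 m/s and contact force between the fingers and carrier below 0.05 N and z of each of neighbour_a, neighbour_b in the frame of rack below 0.021 m); the robot touches nothing.
It fails at once if a red-tabbed carrier is shifted or lifted by more than 15 mm (distance of any of neighbour_a, neighbour_b from where it was at the start of the episode above 0.015 m).
It fails at once if the blue-tabbed carrier falls (faster than 0.45 m/s with no finger on it) (linear speed of carrier above 0.45 m/s and contact force between the fingers and carrier below 0.01 N).
It fails at once if the jar or the dropper bottle is knocked over (tilted by more than 0.6 rad) (angle between any of jar, dropper's own z axis and vertical above 0.6 rad).
It also fails if it takes over 64 s, if anything falls off the work surface, if the arm or the gripper's body presses on something with over 40 N, if the wrist force passes 120 N, or if a joint passes its speed limit or range.

## Working session

There is one attempt and no reset: what is moved stays moved. The work goes in short steps, Python scripts to look and compute and a shell command to move; the robot and the scene stay as the last step left them, time stands still between calls to the robot, and variables do not carry over. Pictures are saved under pics/ and viewed, at most 10 in all, crops included, and the job is handed in when it is done.

```bash
mkdir -p pics; cat > h.py <<'E'
import numpy as np, cv2
from cell import robot, eyes
def pts(name):
    im,d=eyes.read_camera(name); c=eyes.calibration(name)
    v,u=np.mgrid[0:384,0:512]
    P=np.stack([(u-c["cx"])/c["fx"]*d,(v-c["cy"])/c["fy"]*d,d,np.ones_like(d)],-1)
    W=P@np.linalg.inv(np.array(c["world_to_cam"])).T
    W=W[...,:3]; W[d==0]=np.nan
    return im,W
def save(n,im,W): cv2.imwrite(f"pics/{n}.png",im); np.save(f"{n}.npy",W); 
E
python3 - <<'E'
from h import *
s=robot.observe(); print(s)
a,Wa=pts("top"); b,Wb=pts("side")
save("top0",a,Wa); save("side0",b,Wb)
cv2.imwrite("pics/t0.png",cv2.resize(a,(800,600))); cv2.imwrite("pics/s0.png",cv2.resize(b,(800,600)))
for n in("top","side"):print(np.round(np.linalg.inv(eyes.calibration(n)["world_to_cam"]),3).tolist(), eyes.calibration(n)["fx"])
E
```

```text
{'time': 0.0, 'qpos': array([ 1.17295827e+00,  3.42698434e-01,  1.52503517e+00,  3.57944344e-06,
        1.27538147e+00, -1.45987419e-01]), 'qvel': array([-4.94376058e-04,  1.51589093e-04, -4.46037140e-04, -1.11880204e-03,
        1.04120009e-04,  3.29351001e-05]), 'joint_efforts': array([-7.94075095e-05, -4.31246352e+01, -2.44219726e+01,  7.17528211e-02,
        5.58433961e-02, -8.03952071e-05]), 'tool_pos': array([0.13064674, 0.50808229, 0.24005121]), 'tool_rot': array([-3.14008693e+00, -2.24851973e-04,  2.88974080e+00]), 'contact_force': array([-0.00818791,  0.06197377, -0.69301192]), 'torque': array([0.02021921, 0.05780636, 0.00036423]), 'grip_force': 0.0, 'opening': 0.09186537361089407}
[[-0.024, -0.992, 0.125, 0.402], [-1.0, 0.024, -0.009, -0.064], [0.006, -0.125, -0.992, 1.016], [0.0, 0.0, 0.0, 1.0]] 432.478003146722
[[-0.986, -0.105, 0.13, 0.349], [-0.166, 0.706, -0.688, 0.79], [-0.02, -0.7, -0.714, 0.944], [0.0, 0.0, 0.0, 1.0]] 429.7281681673345
```

View pics/t0.png

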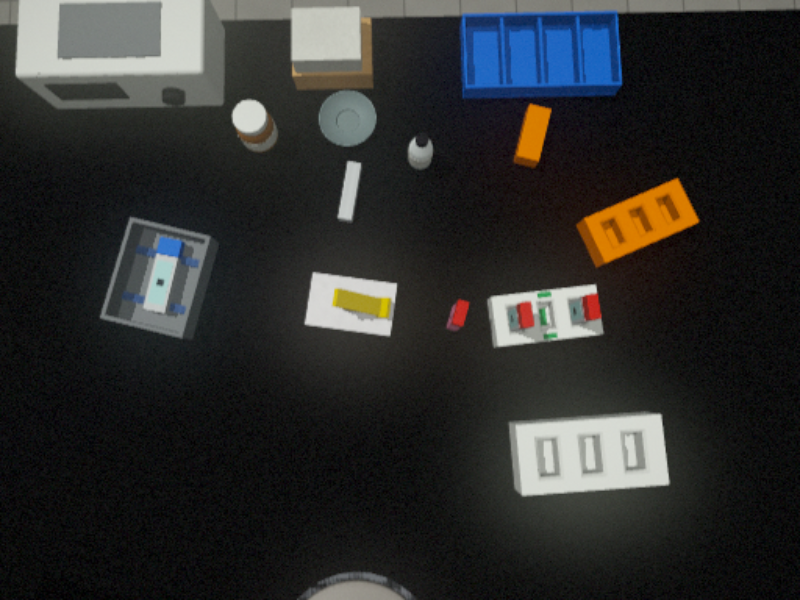

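View pics/s0.png

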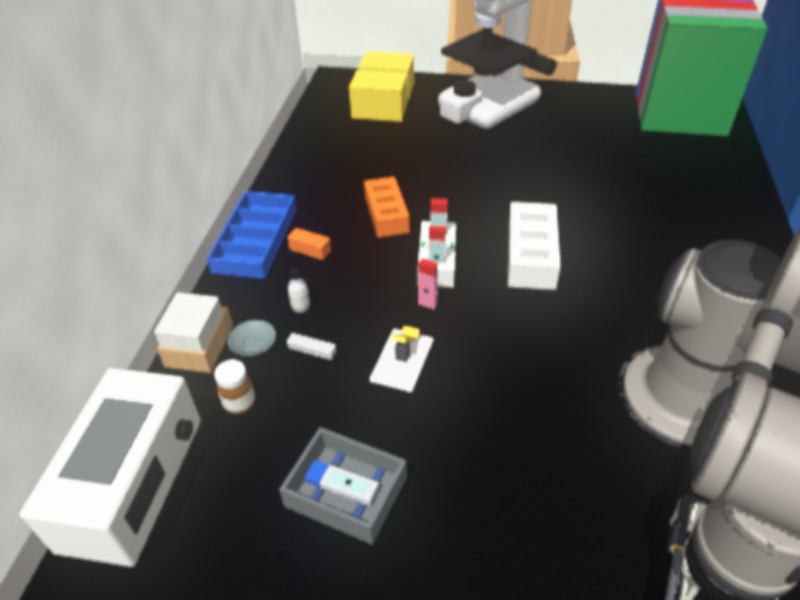

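Top view (800x600):
- The case is at (160,280), with the blue tab up-image, and the rest is at (350,303).
- There are three rack-like blocks: an orange one at (640,220), a large white one at (590,455) and a small white one at (545,315). The small one has the green marks and two red tabs, so it is the rack meant and its middle slot is free.
- The red/pink piece at (458,314) shows as pink in the side view (428,285), so it is the look-alike to leave alone.
- The jar is at (255,125) and the dropper at (420,150).

Next I'll take an enlarged crop and measure.

```bash
cat > m.py <<'E'
from h import *
c={n:eyes.calibration(n) for n in("top","side")}
def ray(n,uv,z):
    M=np.linalg.inv(np.array(c[n]["world_to_cam"])); k=c[n]
    d=M[:3,:3]@[(uv[0]-k["cx"])/k["fx"],(uv[1]-k["cy"])/k["fy"],1]; o=M[:3,3]
    return o+d*(z-o[2])/d[2]
def mask(im,lo,hi,box=None):
    m=cv2.inRange(cv2.cvtColor(im,cv2.COLOR_BGR2HSV),lo,hi)
    if box: q=np.zeros_like(m); x0,y0,x1,y1=box; q[y0:y1,x0:x1]=1; m=m*q
    return m
def cen(m):
    o=[]
    n,_,st,ce=cv2.connectedComponentsWithStats(m)
    return [(st[i,4],ce[i].round(2),st[i,:4]) for i in range(1,n) if st[i,4]>5]
E
python3 - <<'E'
from m import *
im=cv2.imread("pics/top0.png"); W=np.load("top0.npy"); sd=cv2.imread("pics/side0.png"); Ws=np.load("side0.npy")
crop=np.hstack([cv2.resize(im[170:290,270:440],None,fx=3,fy=3,interpolation=2),cv2.resize(sd[120:240,240:330],None,fx=3,fy=3,interpolation=2)])
cv2.imwrite("pics/crop1.png",crop)
B=((100,120,60),(125,255,255)); Y=((20,120,60),(35,255,255)); G=((45,100,40),(85,255,255)); R0=((0,150,80),(8,255,255)); R1=((172,150,80),(180,255,255))
for nm,(I,w) in dict(top=(im,W),side=(sd,Ws)).items():
  for k,m in dict(blue=mask(I,*B),yel=mask(I,*Y),green=mask(I,*G),red=mask(I,*R0)|mask(I,*R1)).items():
    for a,ce,st in cen(m):
      x,y,ww,h=st
      if a<1500: 
        mm=np.zeros_like(m);mm[y:y+h,x:x+ww]=m[y:y+h,x:x+ww]
        print(nm,k,a,ce,st,np.nanmedian(w[mm>0],0).round(4))
# height bands top: rects of white things
z=W[...,2]
def rect(sel,name,pl):
    n,lab,st,ce=cv2.connectedComponentsWithStats(sel.astype(np.uint8))
    for i in range(1,n):
        if st[i,4]>60:
            p=W[lab==i]; r=cv2.minAreaRect((p[:,:2]*1000).astype(np.float32)); print(name,st[i],ce[i].round(1),np.round(r[0],1),np.round(r[1],1),round(r[2],1),'z',np.median(p[:,2]).round(4))
u0=np.zeros(z.shape,bool)
def box(x0,y0,x1,y1): q=u0.copy(); q[y0:y1,x0:x1]=1; return q
rect(box(300,175,400,230)&(abs(z-.045)<.006),'racktop',0)
rect(box(190,165,262,220)&(abs(z-.008)<.005),'plate',0)
rect(box(55,130,145,225)&(abs(z-.05)<.006),'case',0)
rect(box(75,145,130,205)&(abs(z-.03)<.006),'carrier',0)
rect(box(190,165,262,220)&(z>.02),'spine',0)
E
```

```text
top blue 247 [108.64 159.67] [ 88 152  39  19] [0.5899 0.264  0.0283]
top blue 34 [ 85.85 190.53] [ 78 188  14   6] [0.5205 0.3201 0.0143]
top blue 25 [113.64 197.04] [109 195   9   5] [0.5031 0.2567 0.014 ]
top yel 416 [231.18 193.63] [213 185  37  18] [ 0.5008 -0.0172  0.0476]
top green 18 [347.72 188.22] [344 187   8   3] [ 0.5079 -0.2815  0.0437]
top green 36 [347.  202.5] [345 198   5  10] [ 0.4774 -0.2844  0.0145]
top green 18 [351.17 214.67] [348 214   8   3] [ 0.4469 -0.2851  0.0447]
top red 160 [378.37 196.22] [373 188  12  17] [ 0.481  -0.3266  0.1232]
top red 135 [294.33 199.67] [289 191  12  18] [ 0.4784 -0.1529  0.1087]
top red 138 [335.77 201.38] [331 194  11  16] [ 0.4724 -0.2376  0.1236]
side blue 6 [407.33  56.83] [407  55   2   5] [ 0.0078 -1.0867  0.0148]
side blue 18 [216.06 293.17] [214 290   5   7] [0.5678 0.2277 0.0137]
side blue 173 [201.72 303.34] [195 294  15  25] [0.5917 0.2693 0.0294]
side blue 15 [241.8  303.27] [240 301   5   6] [0.4982 0.2468 0.0144]
side blue 17 [229.41 326.12] [228 324   5   6] [0.5154 0.31   0.014 ]
side yel 124 [260.94 213.44] [251 
[... 212 characters left out ...]
5 126  12   9] [ 0.4827 -0.3259  0.1159]
side red 68 [279.28 148.75] [275 145  10   8] [ 0.4709 -0.2341  0.1228]
side red 80 [273.39 170.9 ] [268 167  11  10] [ 0.4766 -0.1485  0.1065]
racktop [ 314  182   72   39 1458] [347.5 201.6] [ 478.7 -284.2] [ 72.3 154.6] 5.5 z 0.0441
plate [ 195  174   60   41 1407] [222.3 194.2] [506.2   1.2] [132.   82.5] 80.9 z 0.0076
case [ 64 138  72  78 747] [ 99.3 176.2] [547.5 279.2] [124.4 152.2] 74.9 z 0.0493
carrier [ 75 145  14  45  93] [ 80.9 166. ] [573.8 328.9] [  3.6 105.9] 74.7 z 0.0296
carrier [ 91 151  26  49 727] [103.9 175.2] [553.5 275.7] [ 35.6 110.2] 77.5 z 0.0296
spine [213 184  38  19 446] [231. 193.] [501.4 -18.7] [79.8 29.1] 82.0 z 0.0482
```

View pics/crop1.png

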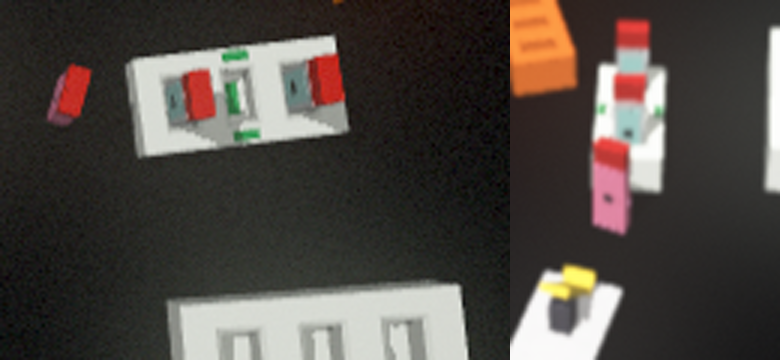

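Side and top crops agree: the small white rack has green marks beside its middle slot, the large white rack is empty, and the pink piece stands alone. All measured sizes match the given ones (rack 72x155, plate 132x82, case 124x152, carrier 36x110). I'll approach the case with the wrist half-turned so that joint 6 stays in range later.

```bash
python3 -m handwheel '[21,-11,-5,-0.148,0.54,21,-11,-5,-0.148,0.54,21,-11,-5,-0.148,0.54,21,-11,-5,-0.148,0.54,21,-11,-5,-0.148,0.54,21,-11,-5,-0.148,0.54,21,-11,-5,-0.148,0.54]' 10
python3 -m handwheel '[21,-11,-5,-0.148,0.54,21,-11,-5,-0.148,0.54,21,-11,-5,-0.148,0.54,21,-11,-5,-0.148,0.54,21,-11,-5,-0.148,0.54,21,-11,-5,-0.148,0.54,21,-11,-5,-0.148,0.54]'
python3 -m handwheel '[21,-11,-5,-0.148,0.54,21,-11,-5,-0.148,0.54,21,-11,-5,-0.148,0.54,21,-11,-5,-0.148,0.54,21,-11,-5,-0.148,0.54,21,-11,-5,-0.148,0.54,21,-11,-5,-0.148,0.54,0,0,0,0,0.54]'
python3 - <<'E'
from m import *
W=np.load("top0.npy");im=cv2.imread("pics/top0.png")
m=mask(im,(20,120,60),(35,255,255),(200,170,262,215))>0
p=W[m]; a=np.deg2rad(80.9); ux=np.array([np.cos(a),np.sin(a)]); uy=np.array([-ux[1],ux[0]])
q=(p[:,:2]-[.5062,.0012])
X=q@ux*1000;Yv=q@uy*1000
for lo in range(-65,30,6):
    s=(X>=lo)&(X<lo+6)
    if s.sum(): print(lo,s.sum(),np.median(p[s,2]*1000).round(1),Yv[s].mean().round(1),np.ptp(Yv[s]).round(1))
for k,b in dict(jar=(145,60,180,100),drop=(258,82,280,110),pink=(285,188,305,214)).items():
    w=W[b[1]:b[3],b[0]:b[2]].reshape(-1,3); w=w[w[:,2]>.04]; print(k,np.median(w,0).round(3),w[:,2].max().round(3))
E
```

```text
time: 0.8
tool_pos: [0.2784, 0.4308, 0.2052]
tool_rot: [-3.141, 0.0, 1.848]
contact_force: [0.2, -0.2, 0.4]
opening: 0.0501
grip_force: 0.0
time: 1.5
tool_pos: [0.4254, 0.3538, 0.1701]
tool_rot: [-3.141, 0.001, 0.812]
contact_force: [-0.2, -0.1, -0.7]
opening: 0.0497
grip_force: 0.0
time: 2.3
tool_pos: [0.5735, 0.2755, 0.1342]
tool_rot: [3.14, 0.001, -0.224]
contact_force: [0.0, -0.2, 1.4]
opening: 0.0492
grip_force: 0.0
-65 3 28.4 2.5 4.1
-59 34 29.4 1.9 25.8
-53 29 25.1 3.0 25.7
-47 32 22.4 2.5 25.8
-41 29 29.6 2.3 22.3
-35 29 34.1 2.1 23.2
-29 32 41.7 1.8 23.1
-23 31 47.5 2.5 23.0
-17 32 53.0 2.0 23.6
-11 30 58.7 2.4 23.5
-5 34 65.4 2.8 23.3
1 34 71.6 2.1 23.4
7 34 77.3 2.1 23.8
13 30 78.6 2.1 22.4
19 2 75.1 3.2 1.9
jar [0.764 0.133 0.083] 0.09
drop [ 0.722 -0.108  0.065] 0.099
pink [ 0.478 -0.152  0.108] 0.113
```

```bash
python3 -m handwheel '[-8.5,-2.5,-30,0,0.54,0,0,-30,0,0.54,0,0,-25,0,0.54,0,0,-15,0,0.54,0,0,-11,0,0.54,0,0,0,0,0.54]' 12
python3 -m handwheel '[0,0,0,0,0.2,0,0,0,0,0.2,0,0,0,0,0.2,0,0,0,0,0.2,0,0,0,0,0.2,0,0,0,0,0.2]' 12
```

```text
time: 2.9
tool_pos: [0.5625, 0.275, 0.0236]
tool_rot: [3.14, 0.002, -0.217]
contact_force: [-0.1, 0.2, -0.5]
opening: 0.0493
grip_force: 0.0
time: 3.5
tool_pos: [0.5635, 0.275, 0.0257]
tool_rot: [-3.141, -0.001, -0.218]
contact_force: [-3.1, -2.3, 5.8]
opening: 0.0342
grip_force: 12.4
```

```bash
python3 -m handwheel '[0,0,30,0,0.2,0,0,45,0,0.2,0,0,45,0,0.2,0,0,20,0,0.2,-5.4,-25,0,0.148,0.2,-5.4,-25,0,0.148,0.2,-5.4,-25,0,0.148,0.2,-5.4,-25,0,0.148,0.2]' 12
python3 -m handwheel '[-5.4,-25,0,0.148,0.2,-5.4,-25,0,0.148,0.2,-5.4,-25,0,0.148,0.2,-5.4,-25,0,0.148,0.2,-5.4,-25,0,0.148,0.2,-5.4,-25,0,0.148,0.2,-5.4,-25,0,0.148,0.2,0,0,0,0,0.2]'
python3 - <<'E'
from m import *
a,_=eyes.read_camera("side")
cv2.imwrite("pics/s1.png",cv2.resize(a[60:320,150:400],None,fx=2.3,fy=2.3,interpolation=2))
E
```

```text
time: 4.3
tool_pos: [0.5418, 0.1742, 0.1649]
tool_rot: [3.141, -0.001, 0.38]
contact_force: [0.3, -0.3, -0.5]
opening: 0.0337
grip_force: 12.0
time: 5.1
tool_pos: [0.5039, -0.0025, 0.165]
tool_rot: [3.14, 0.001, 1.411]
contact_force: [-0.2, 0.0, -0.7]
opening: 0.034
grip_force: 12.0
```

View pics/s1.png

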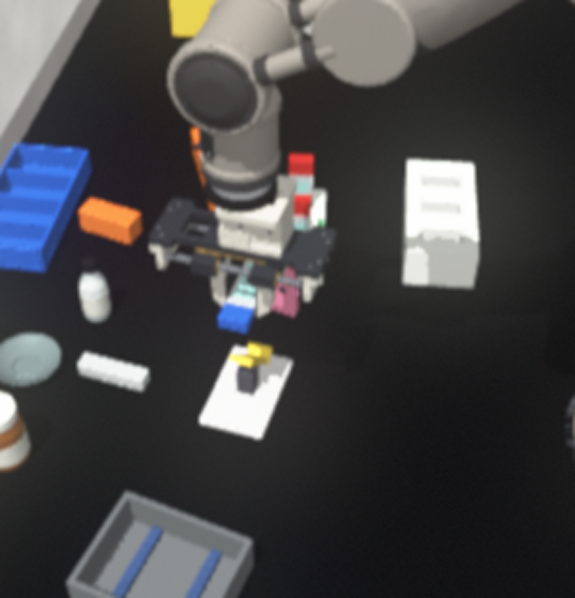

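The carrier is held level above the rest, with its tab at (237,315) in the crop, pointing to the high end. Now I'll lower it onto the spine's top edge so that it pivots.

```bash
python3 -m handwheel '[0,3,-40,0,0.2,0,0,-25,0,0.2,0,0,0,0,0.2]' 8
python3 -m handwheel '[0,0,-5,0,0.2,0,0,-3,0,0.2,0,0,-3,0,0.2,0,0,0,0,0.2]'
python3 -m handwheel '[0,0,-3,0,0.2,0,0,-3,0,0.2,0,0,0,0,0.2]'
python3 - <<'E'
from m import *
a,_=eyes.read_camera("side")
cv2.imwrite("pics/s2.png",cv2.resize(a[120:250,200:330],None,fx=4,fy=4,interpolation=2))
E
```

```text
time: 5.45
tool_pos: [0.502, 0.0041, 0.097]
tool_rot: [-3.136, -0.0, 1.408]
contact_force: [-0.1, 0.3, -0.5]
opening: 0.0338
grip_force: 8.0
time: 5.85
tool_pos: [0.5048, 0.0027, 0.0899]
tool_rot: [3.139, 0.0, 1.41]
contact_force: [-0.2, -1.8, 2.5]
opening: 0.0338
grip_force: 8.0
time: 6.15
tool_pos: [0.5048, 0.0027, 0.0836]
tool_rot: [3.139, 0.0, 1.409]
contact_force: [0.6, -3.0, 3.5]
opening: 0.0335
grip_force: 8.0
```

View pics/s2.png

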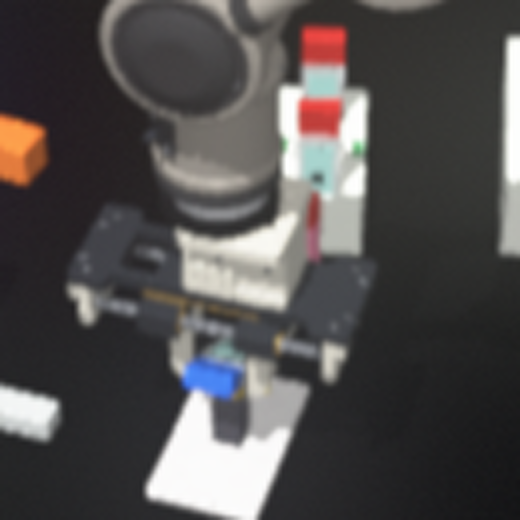

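```bash
python3 -m handwheel '[0,0,-3,0,0.2,0,0,-2,0,0.2,0,0,0,0,0.2]' 
python3 -m handwheel '[0,-2,-2,0,0.2,0,-2,-2,0,0.2,0,0,0,0,0.2]'
python3 - <<'E'
from m import *
a,W=pts("side")
m=mask(a,(100,120,60),(125,255,255),(235,195,275,230))>0
p=W[m]; p=p[np.isfinite(p[:,0])]; print(len(p),np.percentile(p,[2,50,98],axis=0).round(4).tolist())
a2,W=pts("top"); m=mask(a2,(100,120,60),(125,255,255),(200,150,262,215))>0
p=W[m]; print(len(p), np.percentile(p,[2,50,98],axis=0).round(4).tolist() if len(p) else 0)
E
```

```text
time: 6.5
tool_pos: [0.5048, 0.0028, 0.0784]
tool_rot: [3.139, 0.0, 1.41]
contact_force: [1.0, -2.1, 3.7]
opening: 0.034
grip_force: 8.0
time: 6.8
tool_pos: [0.5044, -0.0014, 0.0741]
tool_rot: [3.14, 0.0, 1.41]
contact_force: [-0.4, -3.1, 4.1]
opening: 0.0338
grip_force: 8.0
83 [[0.489, -0.0384, 0.0545], [0.5068, 0.0236, 0.1063], [0.5255, 0.0312, 0.1136]]
0 0
```

```bash
python3 -m handwheel '[0,0,0,0,0.42,0,0,0,0,0.48,0,0,0,0,0.5,0,0,0,0,0.5]' 
python3 -m handwheel '[0,0,25,0,0.5,0,0,50,0,0.5,0,0,50,0,0.5,50,0,20,0,0.5,50,0,0,0,0.5,50,0,0,0,0.5,0,0,0,0,0.5]'
python3 - <<'E'
from m import *
a,W=pts("top");b,W2=pts("side"); save("top1",a,W);save("side1",b,W2)
x=np.hstack([cv2.resize(a[130:250,180:300],(400,400),interpolation=2),cv2.resize(b[170:260,215:305],(400,400),interpolation=2)])
cv2.imwrite("pics/c3.png",x)
for n,I,w,bx in(("top",a,W,(190,150,270,215)),("side",b,W2,(225,180,290,240))):
  m=mask(I,(100,120,60),(125,255,255),bx)>0
  p=w[m]; print(n,len(p),np.percentile(p,[3,50,97],axis=0).round(4).tolist())
u=np.array([np.cos(1.412),np.sin(1.412)]);v=np.array([-u[1],u[0]])
bx=np.zeros(W.shape[:2],bool);bx[165:215,195:262]=1
p=W[bx&(W[...,2]>.03)]; q=(p[:,:2]-[.5047,.0014]); X=q@u*1000;Y=q@v*1000
for l in range(-70,45,8):
  s=(X>=l)&(X<l+8)
  if s.sum()>3: print(l,s.sum(),np.median(p[s,2]*1000).round(1),np.percentile(Y[s],[3,97]).round(1))
E
```

```text
time: 7.3
tool_pos: [0.5036, -0.0008, 0.0735]
tool_rot: [-3.141, -0.0, 1.41]
contact_force: [0.8, 0.7, -0.2]
opening: 0.0457
grip_force: 0.0
time: 8.0
tool_pos: [0.6546, -0.0012, 0.2139]
tool_rot: [-3.141, -0.0, 1.41]
contact_force: [-0.9, -0.3, -1.0]
opening: 0.046
grip_force: 0.0
top 37 [[0.4921, 0.0038, 0.0925], [0.5069, 0.0079, 0.0961], [0.5198, 0.0107, 0.1]]
side 94 [[nan, nan, nan], [nan, nan, nan], [nan, nan, nan]]
-62 23 32.7 [-17.1  12.4]
-54 55 40.0 [-17.   14.5]
-46 199 555.4 [-14.9  69.1]
-38 574 583.4 [-8.1 73.7]
-30 530 600.1 [-9.  74.8]
-22 207 600.3 [-14.2  56.8]
-14 63 80.2 [-17.2  15.2]
-6 65 87.7 [-17.3  15.1]
2 57 95.3 [-17.3  15.2]
```

View pics/c3.png

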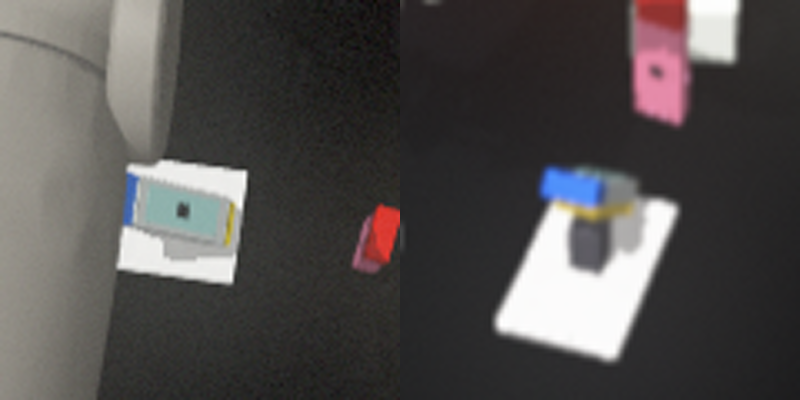

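The carrier leans on the rest, tab up. Its upper face follows z = X+89.6, as expected at 45° when fully seated, and the gripper is clear. Next I'll regrip it at the tab end.

```bash
python3 -m handwheel '[-49,7,-10,0,0.5,-49,7,-10,0,0.5,-48.5,7,-10,0,0.5,0,0,-35,0,0.5,0,0,-20,0,0.5,0,0,-20,0,0.5,0,0,-17,0,0.5,0,0,0,0,0.5]' 6
python3 -m handwheel '[0,0,0,0,0.2,0,0,0,0,0.2,0,0,0,0,0.2,0,0,0,0,0.2,0,0,0,0,0.2]' 6
```

```text
time: 8.9
tool_pos: [0.502, 0.0201, 0.0945]
tool_rot: [-3.138, 0.0, 1.41]
contact_force: [0.3, 0.1, 0.6]
opening: 0.0462
grip_force: 0.0
time: 9.4
tool_pos: [0.5053, 0.0197, 0.0967]
tool_rot: [3.139, 0.0, 1.41]
contact_force: [-2.2, -0.2, 8.3]
opening: 0.0343
grip_force: 6.0
```

```bash
python3 -m handwheel '[-1.5,-9.5,9.5,0,0.2,-1.7,-10.5,8,0,0.2,-1.8,-11.4,6.5,0,0.2,0,0,0,0,0.2]' 6
python3 -m handwheel '[-1.9,-12,5,0,0.2,-2,-12.4,3.5,0,0.2,-2,-12.6,1,0,0.2,0,0,0,0,0.2]' 6
python3 - <<'E'
from m import *
b,W2=pts("side"); save("side2",b,W2)
x=cv2.resize(b[100:260,200:330],None,fx=4,fy=3.7,interpolation=2)
cv2.imwrite("pics/c4.png",x)
E
```

```text
time: 9.8
tool_pos: [0.5001, -0.0134, 0.1207]
tool_rot: [3.14, 0.001, 1.408]
contact_force: [0.8, 0.9, 2.7]
opening: 0.0341
grip_force: 6.0
time: 10.2
tool_pos: [0.4935, -0.0504, 0.1289]
tool_rot: [-3.141, 0.001, 1.408]
contact_force: [-0.2, -1.3, -2.2]
opening: 0.0337
grip_force: 6.0
```

View pics/c4.png

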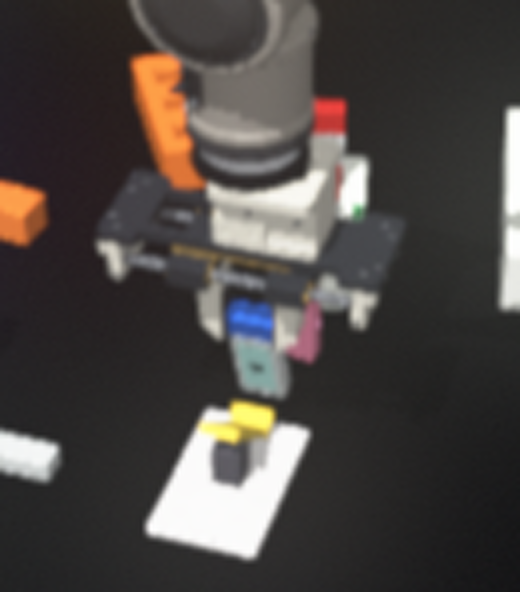

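The carrier hangs nearly upright, with its tab at (250,318) and its window at (260,368) in the crop. I'll lift it clear and measure its lean from the depth.

```bash
python3 -m handwheel '[0,0,30,0,0.2,0,0,40,0,0.2,0,0,40,0,0.2,0,0,20,0,0.2,0,0,0,0,0.2,0,0,0,0,0.2]' 8
cat > tilt.py <<'E'
from m import *
import sys
t=robot.observe()["tool_pos"]; print("tcp",t.round(4))
def run(n):
    b,W=pts(n); R=np.array(robot.observe()["tool_rot"]); a=R[2]; u=np.array([np.cos(a),np.sin(a),0]); v=np.array([-u[1],u[0],0])
    d=W-t; X=d@u;Y=d@v;Z=W[...,2]-t[2]
    s=(abs(Y)<.015)&(abs(X)<.06)&(Z>-.12)&(Z<-.018)
    return b,W,X,Y,Z,s
b,W,X,Y,Z,s=run("side")
x=X[s]*1000;z=Z[s]*1000;y=Y[s]*1000
print(s.sum())
for l in range(-112,-15,8):
    k=(z>=l)&(z<l+8)
    if k.sum(): print(l+4,k.sum(),np.median(x[k]).round(1),np.percentile(x[k],[5,95]).round(1),'Y',np.percentile(y[k],[0,100]).round(1))
E
python3 tilt.py
```

```text
time: 10.85
tool_pos: [0.4934, -0.0483, 0.2581]
tool_rot: [-3.14, -0.0, 1.41]
contact_force: [-0.0, -0.2, -2.4]
opening: 0.0336
grip_force: 8.0
tcp [ 0.4934 -0.0483  0.2581]
174
-92 14 -19.5 [-21.5 -17.1] Y [-14.9  14.6]
-84 16 -17.2 [-18.5 -15. ] Y [-13.8  14.2]
-76 18 -14.2 [-15.4 -13.1] Y [-13.4  13. ]
-68 16 -12.0 [-13.8 -10.5] Y [-12.1  13.2]
-60 19 -9.9 [-11.9  -7.9] Y [-14.   14.7]
-52 17 -7.9 [-9.5 -5.8] Y [-13.5  14.2]
-44 22 -5.0 [-7.3 -3.5] Y [-14.8  14.9]
-36 17 -3.0 [-5.4 -0.8] Y [-13.4  12.9]
-28 17 -1.0 [-2.7  1.1] Y [-13.1  14. ]
-20 18 1.0 [-0.1  2.3] Y [-14.4  14.6]
```

It is still leaning 0.28 rad, foot towards the rest's -x. I'll straighten it by driving the foot against the end edge of the base plate (8 mm high), at X=+65.

```bash
python3 -m handwheel '[6.3,39,0,0,0.2,6.3,39,0,0,0.2,6.3,39,-40,0,0.2,6.3,39,-30,0,0.2,0,0,-50,0,0.2,0,0,-30,0,0.2,0,0,-11,0,0.2,0,0,0,0,0.2]' 5
python3 tilt.py | head -1
python3 -m handwheel '[-1.1,-7,0,0,0.2,-1.1,-7,0,0,0.2,-1.1,-7,0,0,0.2,0,0,0,0,0.2]'
python3 -m handwheel '[-1.1,-7,0,0,0.2,-1.1,-7,0,0,0.2,0,0,0,0,0.2]'
python3 tilt.py
```

```text
time: 11.7
tool_pos: [0.5169, 0.103, 0.1002]
tool_rot: [-3.137, 0.001, 1.41]
contact_force: [0.1, 0.3, -1.0]
opening: 0.0338
grip_force: 5.0
tcp [0.5169 0.103  0.1002]
time: 12.15
tool_pos: [0.5158, 0.081, 0.1038]
tool_rot: [3.139, -0.0, 1.408]
contact_force: [-0.1, -0.4, 3.2]
opening: 0.0341
grip_force: 5.0
time: 12.45
tool_pos: [0.5135, 0.0673, 0.1034]
tool_rot: [3.139, -0.0, 1.409]
contact_force: [0.2, -0.1, 5.1]
opening: 0.0338
grip_force: 5.0
tcp [0.5135 0.0673 0.1034]
407
-108 55 28.6 [-2.4 55.5] Y [-14.2  14. ]
-100 164 24.8 [-4.7 56. ] Y [-14.8  14.8]
-92 37 -39.9 [-58.6  -0.5] Y [-14.7  14.9]
-84 17 -0.8 [-1.9  1.1] Y [-14.2  12.9]
-76 14 1.0 [-0.8  2.9] Y [-13.5  13.2]
-68 15 1.7 [-0.5  3. ] Y [-12.   13.7]
-60 19 2.1 [0.4 4.3] Y [-14.3  14.8]
-52 19 2.8 [1.1 4. ] Y [-13.3  14.9]
-44 18 3.6 [2.1 5.6] Y [-13.6  14.5]
-36 17 4.0 [2.7 6.3] Y [-13.3  12.8]
-28 18 5.3 [3.  6.6] Y [-14.6  13.1]
-20 14 5.5 [3.7 7.2] Y [-14.3  14.2]
```

```bash
python3 -m handwheel '[-0.8,-5,0,0,0.2,-0.9,-5.5,0,0,0.2,0,0,0,0,0.2]'
python3 tilt.py | tail -9
```

```text
time: 12.8
tool_pos: [0.5117, 0.0568, 0.1029]
tool_rot: [3.14, 0.0, 1.409]
contact_force: [0.9, -0.9, 3.7]
opening: 0.0337
grip_force: 5.0
-84 26 9.1 [-53.6  10.8] Y [-14.4  15. ]
-76 19 9.7 [ 7.5 11.5] Y [-13.8  15. ]
-68 18 9.1 [ 7.4 11.2] Y [-13.7  12.5]
-60 18 9.6 [ 8.  10.8] Y [-13.1  12.8]
-52 21 9.1 [ 6.3 11.3] Y [-12.9  13.3]
-44 17 8.7 [ 6.6 10.6] Y [-13.3  12.7]
-36 21 8.6 [ 7.5 10.8] Y [-14.9  13.2]
-28 23 8.0 [ 6.3 10.4] Y [-13.   13.5]
-20 19 7.8 [-41.4   9.1] Y [-14.4  13.6]
```

It is upright now (lean about 0.03 rad). I'll lift it and carry it above the rack, over the pink piece.

```bash
python3 -m handwheel '[0,0,30,0,0.2,0,0,40,0,0.2,0,0,40,0,0.2,0,0,35,0,0.2,-4.2,-20,0,0.032,0.2,-4.2,-40,0,0.032,0.2,-4.2,-45,0,0.032,0.2,-4.2,-45,0,0.032,0.2]' 10
python3 -m handwheel '[-4.2,-45,0,0.032,0.2,-4.2,-45,0,0.032,0.2,-4.2,-45,0,0.033,0.2,-4.2,-35,0,0.033,0.2,0,-20,0,0,0.2,0,0,0,0,0.2,0,0,0,0,0.2,0,0,0,0,0.2]'
cat >> tilt.py <<'E'
k=s&(Z<-.03)&(abs(X)<.03); p=W[k]; 
f=np.polyfit(Z[k],X[k],1); print('slope',f[0].round(3),'faceX@-93',(np.polyval(f,-.093)*1000).round(1),'Ymid by row:',[(np.mean(np.percentile(Y[(abs(X)<.03)&(abs(Z-z0)<.006)&(abs(Y)<.025)],[2,98]))*1000).round(1) for z0 in(-.03,-.05,-.07,-.085)])
E
python3 tilt.py | tail -11
```

```text
time: 13.65
tool_pos: [0.4932, -0.0933, 0.2465]
tool_rot: [-3.139, -0.001, 1.54]
contact_force: [0.5, 0.1, -1.1]
opening: 0.034
grip_force: 10.0
time: 14.45
tool_pos: [0.4777, -0.2808, 0.2472]
tool_rot: [-3.141, -0.001, 1.669]
contact_force: [0.2, -0.7, -1.6]
opening: 0.0339
grip_force: 10.0
-92 10 8.9 [ 7.7 12.5] Y [-12.1  12.4]
-84 19 10.0 [ 7.1 12.2] Y [-12.2  12.3]
-76 23 10.8 [ 7.9 12.3] Y [-12.1  14.9]
-68 19 11.1 [ 8.2 13.4] Y [-12.2  14.9]
-60 29 10.1 [ 7.1 14.5] Y [-12.5  14.8]
-52 21 8.7 [ 6.2 11.7] Y [-12.4  14.5]
-44 19 9.0 [ 4.3 12.1] Y [-12.5  14.2]
-36 25 9.3 [ 6.4 12. ] Y [-12.7  14.2]
-28 25 9.1 [ 6.1 12.9] Y [-12.8  13.9]
-20 17 9.1 [ 6.2 12.3] Y [-12.8  13.7]
slope -0.023 faceX@-93 10.5 Ymid by row: [np.float64(2.1), np.float64(2.5), np.float64(2.4), np.float64(1.6)]
```

```bash
python3 - <<'E'
from m import *
for n in("top0","side0","top1","side1"):
    W=np.load(n+".npy"); z=W[...,2]
    s=(abs(z-.0445)<.006)&(abs(W[...,0]-.478)<.06)&(abs(W[...,1]+.284)<.1)
    p=W[s]
    for a in [5.5]:
        t=np.deg2rad(a); u=np.array([np.cos(t),np.sin(t)]);v=np.array([-u[1],u[0]])
        X=p[:,:2]@u*1000;Y=p[:,:2]@v*1000
        e=[]
        for A,B in((X,Y),(Y,X)):
            lo=[];hi=[];bs=np.arange(B.min()+10,B.max()-10,6)
            for b in bs:
                k=abs(B-b)<3
                if k.sum()>4: lo.append((b,A[k].min()));hi.append((b,A[k].max()))
            lo=np.array(lo);hi=np.array(hi)
            e.append((np.median(lo[:,1]).round(1),np.median(hi[:,1]).round(1)))
        cx=(sum(e[0])/2)*u+(sum(e[1])/2)*v
        r=cv2.minAreaRect((p[:,:2]*1000).astype(np.float32))
        print(n,s.sum(),e,'centre',cx.round(1),'rect',np.round(r[0],1),np.round(r[1],1),round(r[2],1),np.median(p[:,2]).round(4))
E
```

```text
top0 1464 [(np.float64(413.7), np.float64(484.5)), (np.float64(-366.8), np.float64(-252.2))] centre [ 476.7 -265. ] rect [ 478.7 -284.2] [ 72.3 154.6] 5.5 0.0441
side0 343 [(np.float64(411.5), np.float64(479.1)), (np.float64(-384.1), np.float64(-250.1))] centre [ 473.6 -273. ] rect [ 474.9 -284.2] [ 71.6 159.8] 5.3 0.046
top1 1471 [(np.float64(413.6), np.float64(484.5)), (np.float64(-367.0), np.float64(-252.4))] centre [ 476.7 -265.2] rect [ 478.8 -284.4] [ 72.3 154.2] 5.4 0.0442
side1 342 [(np.float64(411.8), np.float64(479.4)), (np.float64(-386.5), np.float64(-251.8))] centre [ 474.1 -275. ] rect [ 475. -284.] [ 71.9 157.4] 5.3 0.0458
```

```bash
python3 -m handwheel '[0,-5.5,-25,0,0.2,0,0,-35,0,0.2,0,0,-30,0,0.2,0,0,-7,0,0.2,0,0,0,0,0.2,0,0,0,0,0.2]' 10
python3 tilt.py | tail -1
python3 -m handwheel '[0,0,-4,0,0.2,0,0,-4,0,0.2,0,0,-4,0,0.2,0,0,0,0,0.2]' 10
python3 - <<'E'
from m import *
b,W2=pts("side"); a,W=pts("top")
x=np.hstack([cv2.resize(b[100:220,230:330],(400,480),interpolation=2),cv2.resize(a[150:250,300:400],(400,480),interpolation=2)])
cv2.imwrite("pics/c5.png",x)
E
```

```text
time: 15.1
tool_pos: [0.4785, -0.288, 0.152]
tool_rot: [3.14, 0.002, 1.669]
contact_force: [0.0, 0.1, -1.4]
opening: 0.0336
grip_force: 10.0
-20 13 7.7 [ 5.3 28.4] Y [-13.2  12.8]
time: 15.55
tool_pos: [0.4773, -0.2877, 0.1378]
tool_rot: [-3.141, -0.001, 1.668]
contact_force: [0.2, 0.1, -1.0]
opening: 0.0339
grip_force: 10.0Traceback (most recent call last):
  File "tilt.py", line 16, in <module>
    f=np.polyfit(Z[k],X[k],1); print('slope',f[0].round(3),'faceX@-93',(np.polyval(f,-.093)*1000).round(1),'Ymid by row:',[(np.mean(np.percentile(Y[(abs(X)<.03)&(abs(Z-z0)<.006)&(abs(Y)<.025)],[2,98]))*1000).round(1) for z0 in(-.03,-.05,-.07,-.085)])
                                                                                                                                    ~~~~~~~~~~~~~^^^^^^^^^^^^^^^^^^^^^^^^^^^^^^^^^^^^^^^^^^^^^^^^^^^^^^^
    return _quantile_unchecked(
        a, q, axis, out, overwrite_input, method, keepdims, weights)
    return _ureduce(a,
                    func=_quantile_ureduce_func,
    ...<5 lines>...
                    overwrite_input=overwrite_input,
                    method=method)
    r = func(a, **kwargs)
    result = _quantile(arr,
                       quantiles=q,
    ...<2 lines>...
                       out=out,
                       weights=wgt)
    slices_having_nans = np.isnan(arr[-1, ...])
                                  ~~~^^^^^^^^^
IndexError: index -1 is out of bounds for axis 0 with size 0
```

View pics/c5.png

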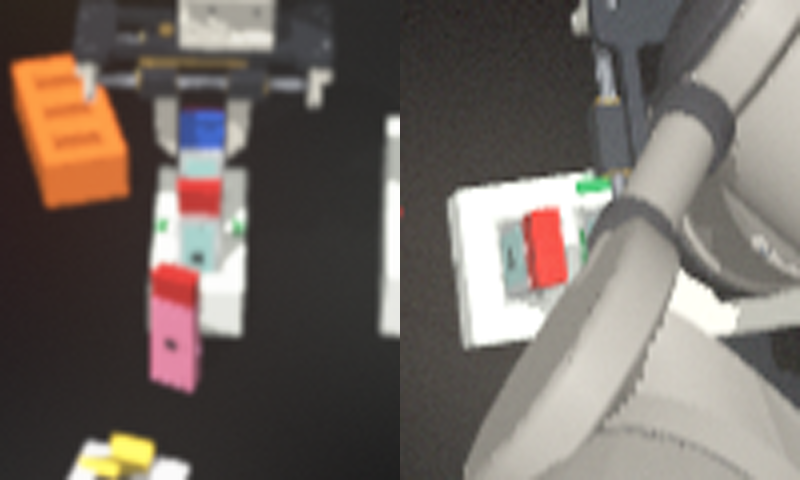

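The blue carrier sits in line behind the near red-tabbed one, its foot at the slot mouth, with no contact force yet. I'll lower it slowly and watch the force.

```bash
python3 -m handwheel '[0,1,-2,0,0.2,0,0,-2,0,0.2,0,0,-2,0,0.2,0,0,0,0,0.2]' 8
python3 -m handwheel '[0,0,-2,0,0.2,0,0,-2,0,0.2,0,0,0,0,0.2]' 8
```

```text
time: 16.05
tool_pos: [0.4774, -0.2868, 0.1321]
tool_rot: [-3.141, -0.0, 1.668]
contact_force: [-0.1, 0.1, -1.1]
opening: 0.0335
grip_force: 8.0
time: 16.35
tool_pos: [0.4774, -0.2868, 0.1281]
tool_rot: [-3.141, -0.0, 1.668]
contact_force: [-0.1, 0.0, -0.6]
opening: 0.0338
grip_force: 8.0
```

```bash
python3 -m handwheel '[0,0,-4,0,0.2,0,0,-4,0,0.2,0,0,-3,0,0.2,0,0,0,0,0.2]' 8
python3 -m handwheel '[0,0,-2,0,0.2,0,0,-2,0,0.2,0,0,-2,0,0.2,0,0,0,0,0.2]' 8
```

```text
time: 16.75
tool_pos: [0.4773, -0.2867, 0.1168]
tool_rot: [-3.141, -0.001, 1.668]
contact_force: [0.3, 0.6, -1.1]
opening: 0.0339
grip_force: 8.0
time: 17.15
tool_pos: [0.4775, -0.2868, 0.1111]
tool_rot: [-3.141, -0.0, 1.668]
contact_force: [-0.5, -0.1, -0.6]
opening: 0.0338
grip_force: 8.0
```

```bash
python3 -m handwheel '[0,0,-1,0,0.2,0,0,-1,0,0.2,0,0,0,0,0.2]' 8
python3 -m handwheel '[0,0,-1,0,0.2,0,0,-1,0,0.2,0,0,0,0,0.2]' 8
python3 -m handwheel '[0,0,-1,0,0.2,0,0,-1,0,0.2,0,0,0,0,0.2]' 8
```

```text
time: 17.45
tool_pos: [0.4778, -0.287, 0.1098]
tool_rot: [3.141, 0.0, 1.668]
contact_force: [-0.1, 0.9, 3.6]
opening: 0.0341
grip_force: 8.0
time: 17.75
tool_pos: [0.4781, -0.2876, 0.109]
tool_rot: [3.14, 0.002, 1.668]
contact_force: [-2.9, -0.3, 9.4]
opening: 0.0342
grip_force: 8.0
time: 18.05
tool_pos: [0.478, -0.2877, 0.1071]
tool_rot: [3.14, 0.003, 1.668]
contact_force: [-3.3, 0.2, 10.9]
opening: 0.0338
grip_force: 8.0
```

The carrier is on the slot floor at the expected height. Now I'll release it and withdraw straight up.

```bash
python3 -m handwheel '[0,0,2,0,0.2,0,0,0,0,0.42,0,0,0,0,0.5,0,0,0,0,0.54,0,0,0,0,0.54]' 8
python3 -m handwheel '[0,0,15,0,0.54,0,0,30,0,0.54,0,0,45,0,0.54,0,0,45,0,0.54,-30,40,0,0,0.54,-30,40,0,0,0.54,0,50,0,0,0.54,0,50,0,0,0.54]'
python3 -m handwheel '[0,50,0,0,0.54,0,50,0,0,0.54,0,0,0,0,0.54,0,0,0,0,0.54]'
python3 - <<'E'
from m import *
b,W2=pts("side"); a,W=pts("top")
x=np.hstack([cv2.resize(b[100:220,230:330],(400,480),interpolation=2),cv2.resize(a[150:250,300:400],(400,480),interpolation=2)])
cv2.imwrite("pics/c6.png",x)
for n,I,w,bx in(("top",a,W,(300,150,400,250)),("side",b,W2,(230,100,330,220))):
  for c_,m in dict(blue=mask(I,(100,120,60),(125,255,255),bx),red=mask(I,(0,150,80),(8,255,255),bx)|mask(I,(172,150,80),(180,255,255),bx)).items():
    for ar,ce,st in cen(m):
      q=np.zeros_like(m);q[st[1]:st[1]+st[3],st[0]:st[0]+st[2]]=1
      p=w[(m*q)>0]; p=p[np.isfinite(p[:,2])]; print(n,c_,ar,ce,np.median(p,0).round(4),np.percentile(p[:,2],95).round(4))
E
```

```text
time: 18.55
tool_pos: [0.4775, -0.2868, 0.1072]
tool_rot: [-3.141, -0.0, 1.668]
contact_force: [0.0, 0.1, 0.3]
opening: 0.0489
grip_force: 0.0
time: 19.35
tool_pos: [0.4166, -0.1056, 0.2427]
tool_rot: [3.141, 0.0, 1.666]
contact_force: [0.4, 0.5, -0.2]
opening: 0.0499
grip_force: 0.0
time: 19.75
tool_pos: [0.4176, -0.0059, 0.2426]
tool_rot: [3.141, 0.0, 1.671]
contact_force: [0.9, -1.6, -0.3]
opening: 0.0496
grip_force: 0.0
top blue 151 [356.66 198.63] [ 0.4772 -0.2809  0.1235] 0.1266
top red 160 [378.3  196.18] [ 0.4808 -0.3266  0.1236] 0.1266
top red 137 [335.76 201.32] [ 0.4726 -0.2374  0.1237] 0.1263
side red 49 [279.06 128.45] [ 0.4887 -0.3309  0.1248] 0.1281
side red 11 [281.64 150.91] [ 0.4618 -0.2336  0.1143] 0.1183
side red 38 [270.74 171.16] [ 0.4844 -0.1495  0.1019] 0.1113
```

View pics/c6.png

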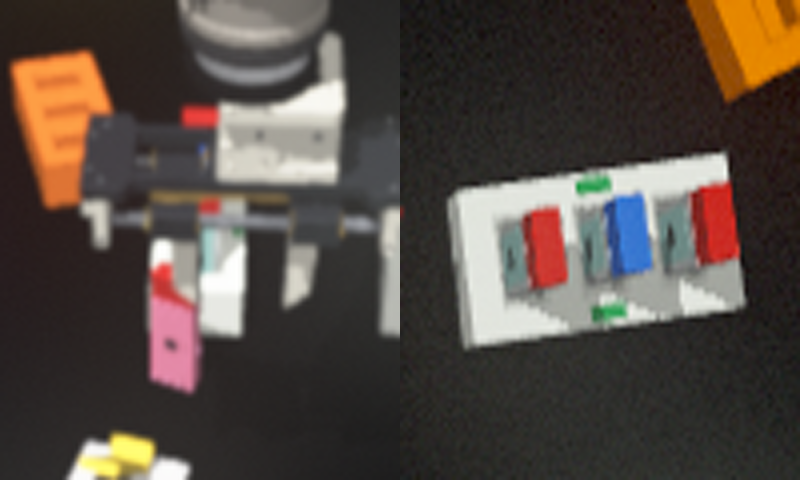

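The blue tab (628,235 in the crop) stands between the two red ones. Its top is at the same height as theirs (0.1235 m against 0.1236 m), and they have not moved. The robot is clear, so I'll hand in.

```bash
python3 -c "
from cell import robot
print(robot.hand_in())"
```

```text
the job is handed in; nothing more can be done
None
```

I leaned the blue-tabbed carrier on the rest and let go, then stood it fully down in the free slot, tab up and level with the two unmoved red-tabbed carriers; I handed in with about 20 of the 64 s used, and no verdict came back.

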